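# Load an amplifier board into the drawer of a test box

### The job

Load the circuit board that carries the finned heat sink into the grey nest in the open drawer of the test box: its metal connector in the notch of the nest, the board lying flat and square, fully down on its ledge. Let go of it, then ease the drawer fully shut with the board still seated. The board has to be set down, not dropped, and the other things on the bench stay where they are.

Things in the scene. Friction and masses are not known exactly. Their poses are not given: they have to be found in the camera images.
- board: Board to load: green, 120 mm (x) by 90 mm (y), 2.4 mm thick, about 170 g (varies), flat on the pink mat, components up. Origin: centre of its underside; z up. It carries a finned heat sink at its centre and a connector at its +x end; at the -x end two black capacitors, 18 mm high, and a coil. Beside the heat sink all parts stay below 5 mm above the origin.
- heat_sink (a point): Centre of the top of the board's aluminium finned heat sink, 34 mm above the board's origin; axes as the board's. The heat sink is 60 mm long (x), 30 mm wide (y) and 32 mm high. Its two flat outer sides, facing +y and -y, are where to grip it from above.
- connector (a point): Middle of the end face of the board's steel edge connector, which stands out 10 mm past the +x edge: 70 mm ahead (x) and 18 mm to +y of the board's origin. It is 28 mm wide and 12 mm high, its underside level with the board's.
- nest (a point): Centre of the grey nest's pocket, on the black ledge for the board's underside, 70 mm above the bench; moves with the drawer. x points into the box (the way the drawer closes), z up. Pocket 124 mm (x) by 94 mm (y), 7 mm deep: walls vertical for 4 mm, then a 3 mm, 45 degree lead-in. Seated, the board's origin and axes agree with this point's, give or take 2 mm of play. Brass test pins inside the ledge end just below the board.
- notch (a point): Middle of the notch in the nest's +x wall, on ledge level, 70 mm ahead (x) and 18 mm to +y of the nest's centre: 35 mm wide, open upward, for the board's connector. Axes as the nest's.
- handle (a point): Middle of the steel bar handle on the drawer's front: a round bar, 12 mm thick, 110 mm long along y, 105 mm above the bench; axes as the nest's. Its centre line is 34 mm in front of the drawer's front panel (280 mm wide, top edge 125 mm above the bench) and 132 mm in front (-x) of the nest's centre. Push it along its +x to shut the drawer.
- drawer (a joint): How far the drawer has been pushed in, in m: 0 fully out, 0.21 fully shut (front panel against the box); it starts at 0 to 0.035. It slides level on runners with about 3 N of friction (and a little more with speed), has no spring or catch and stays where it is left.
- box_front (a point): Middle of the top front edge of the white test box, 140 mm above the bench; axes as the nest's. The box is fixed to the bench, 320 mm deep (back along x from here), 300 mm wide (y) and 140 mm high; its open front faces the robot and the drawer slides out of it along -x.
- spare_board: Bystander on the mat: smaller green board 100 x 70 mm, 2.4 mm thick, without a heat sink (a flat steel can and a black strip connector, 12 mm high). Origin: centre of its underside. It may lie in either of the two places where boards lie.
- bench_brush: Bystander: bench brush lying on its side, 170 mm long (its x), 18 mm wide, 15 mm high, at the mat's robot-side edge. Origin: under its middle.
- solder_spool: Bystander: spool of solder standing on the bench, 64 mm diameter, 46 mm high. Origin: centre of its underside.
- flux_bottle: Bystander: clear flux bottle with a black cap, 56 mm diameter, 125 mm high. Origin: centre of its underside.
- tip_cleaner: Bystander: black pot of brass wool, 76 mm diameter, 50 mm high. Origin: centre of its underside.
- foam_pad: Bystander: pink foam pad with a black strap, 110 x 75 x 28 mm. Origin: centre of its underside.
- parts_carton: Bystander: open cardboard carton of black parts, 130 x 100 x 55 mm. Origin: centre of its underside.
Not all that is in view belongs to the job. Several things look just like the board: the one meant starts farthest to the robot's right.

How it is judged:
By the outcome, as a careful person would: the job done as asked, in the order asked, and still so for the second after the job is handed in, with the robot touching nothing.
It also fails if it takes over 59 s, if anything falls off the work surface, if the arm or the gripper's body presses on something with over 40 N, if the wrist force passes 120 N, or if a joint passes its speed limit or range.

### The arm

A 7-joint arm with a two-finger parallel gripper is mounted at the origin on the work surface. World frame = base frame: x ahead of the robot, y to its left, z up, the work surface at z = 0. Lengths are in m, angles in rad, forces in N, time in s.
With the tool pointing down it reaches from about 0.35 to 0.9 m from the base axis. Payload 8.1 kg.
Tool frame: the origin (TCP) lies midway between the tips of the shut fingers; the grasp point (between the pads) lies 19 mm behind it; z points along the fingers, y is the line along which they close (so a half turn about z gives the same grasp; the last joint's range is limited). The gripper opens to 92 mm and grips with 3 to 60 N. Pads are 19 mm wide; open, the fingers measure 130 mm over their backs; the gripper's body (75 mm by 190 mm) begins 47 mm behind the grasp point.
Start: joints at [-1.317, 0.434, 0.025, 1.573, -0.012, 1.134, -0.075], TCP at [0.218, 0.586, 0.227] pointing down, gripper open.
Joint ranges: [-2.62, 2.62], [-0.44, 2.09], [-1.27, 1.32], [0.08, 2.57], [-1.32, 4.46], [0.12, 2], [-2.74, 2.74]. Speed limits (rad/s): [2.22, 2.22, 3.01, 3.01, 3.14, 3.14, 3.14].

### API

Orientations are given as a rotation vector (axis times angle).
In Python, from bench import sense, get_image, camera_info, finish_job gives the robot as it stands.
- The arm moves only by the shell command python3 -m inch 'ROWS' [OPENING]. ROWS is JSON, a list of rows, each a list of 2 entries, a list of its own where there are three numbers: the shift along the world's x, y, z in units of 0.3 m (1.0 is 0.3 m), then the turn about the world's z in units of 0.5 rad (1.0 is 0.5 rad). In form: [[[tx, ty, tz], yaw], ...]. A call has 1 to 8 rows; each row shifts and turns the commanded pose from where the row before left it; what a row does not reach is not made up. A row lasts 1/8 s, in which the tool goes at most 62.5 mm and 10.7 degrees, less where a joint would pass 70% of its speed; a pose out of reach is approached as far as the arm can. A call with a number of a shift or a turn outside -1 to 1 is refused whole. A call with a gripper value outside its range is refused whole. OPENING is the gripper command: -1 is shut, 1 is fully open, values between are in proportion, set as the call begins (- or left out, the last holds). The fingers move at their own pace and stop on an object; the grip force is fixed at half the most. Time passes only in rows, so rows that do not move let the fingers close. It gives the time, the measured TCP pose, the force, the opening and the grip force at its end, in the units of the state.
- sense(): the state, without advancing time (a new reading comes with each control period).
- get_image(name): name is "side" or "top"; returns the picture (480x640x3 uint8, red, green, blue); there is no depth.
- camera_info(name): a dict with "mtx" (3x3 intrinsics, pixels), "k1" (the pictures are not rectified: a ray, as slopes to the right and down, at radius r is drawn at 1 + k1 r^2 times it, then the intrinsics apply), "extrinsics" (4x4, takes a point from world to camera coordinates). Camera axes: x right, y down, z forward; pixel columns grow to the right and rows downward; lengths in m; the calibration is good to about 2 mm. A picture is of the moment at which its call begins. camera_info takes no time and is no camera call.
- finish_job(): hands the job in; it is judged then, once.
The state is a dict: "time": time; "q": joint angles; "joint_velocities": joint speeds; "tau": joint torques, N m; "ee_pos": TCP position; "tool_rot": TCP orientation; "ft_force": force on the tool from outside, world axes, zero at the start; "wrist_torque": the same for the moment, N m; "grip_width": opening from 0.0 (shut) to 1.0 (fully open); "finger_force": force on a finger pad.
Only numpy, scipy, OpenCV 4.12 (cv2) and the standard library are available. Lean on these libraries where they do the work, as an engineer would, in place of code of your own. Each camera call takes 0.05 s, during which the arm holds its last target. There are 200 camera calls.

## Working session

There is one attempt and no reset: what is moved stays moved. The work goes in short steps, Python scripts to look and compute and a shell command to move; the robot and the scene stay as the last step left them, time stands still between calls to the robot, and variables do not carry over. Pictures are saved under pics/ and viewed, at most 10 in all, crops included, and the job is handed in when it is done.

```bash
mkdir -p pics; cat > h.py <<'E'
import numpy as np, cv2
from bench import *
def snap(n,f):
    im=get_image(n); cv2.imwrite('pics/'+f,cv2.cvtColor(np.asarray(im),cv2.COLOR_RGB2BGR)); return im
def ray(n,u,v):
    c=camera_info(n);K=np.array(c['mtx']);E=np.array(c['extrinsics']);k=c['k1']
    d=np.array([(u-K[0,2])/K[0,0],(v-K[1,2])/K[1,1]]);s=d.copy()
    for _ in range(30): s=d/(1+k*(s@s))
    R=E[:3,:3];return -R.T@E[:3,3], R.T@np.array([s[0],s[1],1])
def at(n,u,v,z):
    o,d=ray(n,u,v);return o+d*(z-o[2])/d[2]
def proj(n,p):
    c=camera_info(n);K=np.array(c['mtx']);E=np.array(c['extrinsics'])
    q=E[:3,:3]@np.array(p)+E[:3,3];s=q[:2]/q[2];s=s*(1+c['k1']*(s@s))
    return K[:2,:2]@s+K[:2,2]
E
python3 -c "
from h import *
snap('top','t0.png');snap('side','s0.png')
for n in('top','side'):
    c=camera_info(n);print(n,c['k1'],np.array(c['mtx']).tolist(),ray(n,320,240))
s=sense();print(s['time'],s['ee_pos'],s['tool_rot'],s['grip_width'],s['ft_force'])
"
```

```text
top 0.024177832528182997 [[450.8490659878729, 0.0, 320.0818570471685], [0.0, 450.8490659878729, 246.36033175471303], [0.0, 0.0, 1.0]] (array([0.43318332, 0.01568759, 1.29255929]), array([ 0.09914468,  0.00462907, -0.99516228]))
side 0.012238336370597052 [[476.46711016165153, 0.0, 323.7924015049977], [0.0, 476.46711016165153, 243.55681316716073], [0.0, 0.0, 1.0]] (array([0.31836991, 1.03163578, 1.16598298]), array([ 0.14653912, -0.69111581, -0.70781657]))
0.1 [0.21821867 0.58519802 0.22601739] [-5.57640593e-01 -3.09158655e+00  2.19954234e-03] 0.9989527189635425 [-0.91580485 -0.56934341 -0.2734943 ]
```

View pics/t0.png

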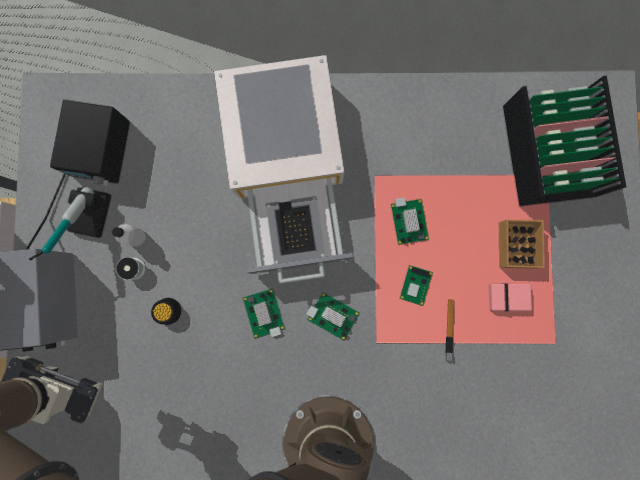

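View pics/s0.png

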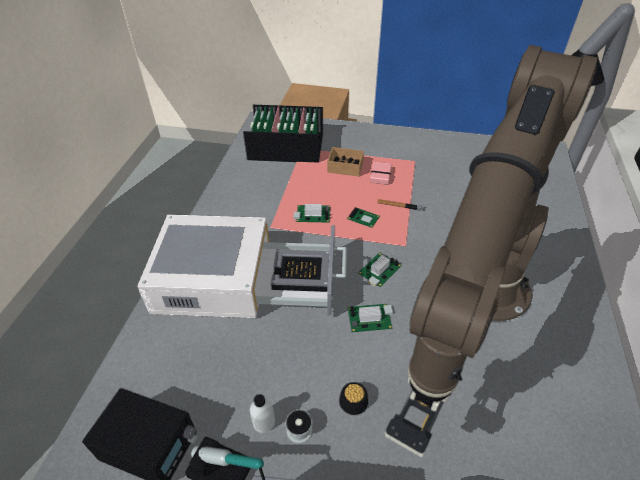

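The top view shows three boards with finned heat sinks, at (264,313), (333,316) and (410,221). The one at (417,286) is the spare with a flat can. The robot's right is the image's right and the target lies on the mat, so (410,221) fits. The side view shows the same board at (313,213), the nest at (300,270) and the handle at (343,262). I'll confirm the target in an enlarged crop, with the nest beside it.

```bash
python3 -c "
from h import *
im=cv2.imread('pics/t0.png')
a=cv2.resize(im[185:260,375:450],(400,400),interpolation=cv2.INTER_CUBIC)
b=cv2.resize(im[180:280,245:345],(400,400),interpolation=cv2.INTER_CUBIC)
cv2.imwrite('pics/c0.png',np.hstack([a,b]))
"
```

```text
(no output)
```

View pics/c0.png

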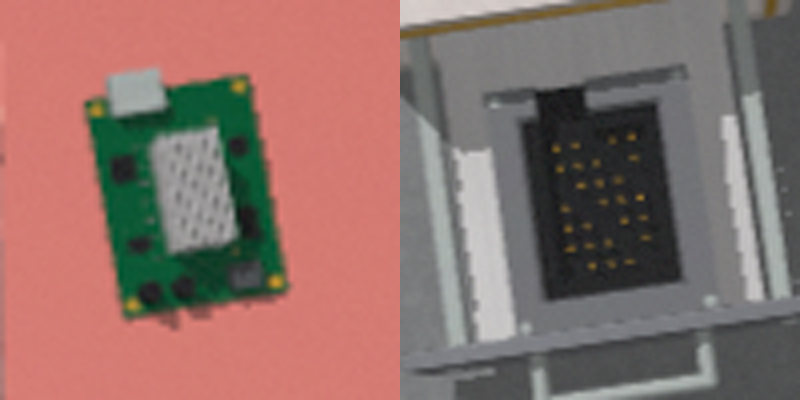

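The crop confirms it: a finned heat sink with corners at crop (152,135) to (238,245), a steel connector at crop (137,92) on the +x/+y side, and two capacitors at the -x end, so it is the target. On the right, the black ledge has corners at crop (522,125), (658,102), (682,280) and (545,300), with the notch at (562,102).

```bash
cat > m.py <<'E'
from h import *
def fit(P,Q):  # yaw, t with Q~R P+t
    P=np.array(P,float);Q=np.array(Q)[:,:2];a=P-P.mean(0);b=Q-Q.mean(0)
    y=np.arctan2((a[:,0]*b[:,1]-a[:,1]*b[:,0]).sum(),(a*b).sum())
    R=np.array([[np.cos(y),-np.sin(y)],[np.sin(y),np.cos(y)]]);t=Q.mean(0)-R@P.mean(0)
    return y,t,np.round((Q-(P@R.T+t))*1000,1).tolist()
E
python3 -c "
from m import *
un=lambda x,y,s,ox,oy:((x+.5)/s-.5+ox,(y+.5)/s-.5+oy)
C=[(.06,.045),(.06,-.045),(-.06,-.045),(-.06,.045)]
s=400/75
print('board',fit(C,[at('top',*un(x,y,s,375,185),.0024) for x,y in[(86,102),(246,76),(288,290),(125,318)]]))
H=[(.03,.015),(.03,-.015),(-.03,-.015),(-.03,.015)]
print('sink',fit(H,[at('top',*un(x,y,s,375,185),.034) for x,y in[(152,135),(218,126),(238,242),(170,254)]]))
N=[(.062,.047),(.062,-.047),(-.062,-.047),(-.062,.047)]
print('nest',fit(N,[at('top',*un(x-400+400-400,y,4,245,180),.07) for x,y in[(522,125),(658,102),(682,280),(545,300)]]))
print('handle ends',[at('top',*un(x-400,y,4,245,180),.105) for x,y in[(545,392),(712,378)]])
print('box edge',[at('top',u,v,.14) for u,v in[(235,191),(342,180)]])
im=cv2.imread('pics/t0.png').astype(int);b,g,r=im[...,0],im[...,1],im[...,2]
m=((g>r+25)&(g>b+15));m[:190]=0;m[252:]=0;m[:,:385]=0;m[:,435:]=0
ys,xs=np.nonzero(m);P=np.array([at('top',x,y,.0024)[:2] for x,y in zip(xs,ys)]).astype(np.float32)
print(len(P),cv2.minAreaRect(P*1000))
s=sense();R=cv2.Rodrigues(np.array(s['tool_rot']))[0];print('tool y dir',R[:,1],np.arctan2(R[1,1],R[0,1]))
im=cv2.imread('pics/t0.png');im2=cv2.imread('pics/s0.png')
a=cv2.resize(im2[190:240,280:330],(400,400),interpolation=cv2.INTER_CUBIC);b=cv2.resize(im2[225:325,260:360],(400,400),interpolation=cv2.INTER_CUBIC)
cv2.imwrite('pics/c1.png',np.hstack([a,b]))
"
```

```text
board (np.float64(0.1656443640982079), array([ 0.61505543, -0.23616041]), [[-0.2, -1.1], [-1.1, 1.0], [0.7, 0.6], [0.6, -0.5]])
sink (np.float64(0.14343219634722262), array([ 0.6142894 , -0.23443839]), [[1.3, 2.7], [1.7, -2.4], [-0.6, -3.2], [-2.5, 2.9]])
nest (np.float64(0.14195225258331623), array([0.58264863, 0.08942402]), [[-1.9, -0.5], [0.5, -0.6], [0.8, 0.6], [0.7, 0.6]])
handle ends [array([0.45235082, 0.12422473, 0.105     ]), array([0.46131126, 0.01446945, 0.105     ])]
box edge [array([0.67611192, 0.24114699, 0.14      ]), array([ 0.7044028 , -0.03634863,  0.14      ])]
701 ((615.3389282226562, -235.98379516601562), (117.59599304199219, 87.71919250488281), 9.340681076049805)
tool y dir [ 0.34937999  0.93698008 -0.00139869] 1.2138866548452385
```

View pics/c1.png

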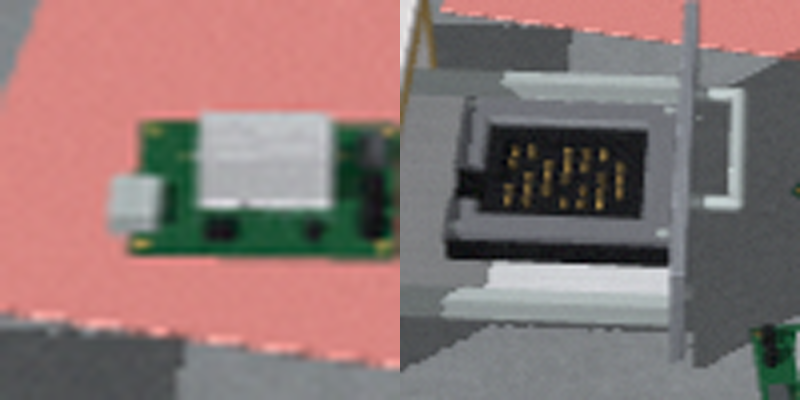

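The side crop shows the sink at crop (200,112)-(332,208), the ledge at crop (478-648,123-218) and the handle bar at crop x≈738. The nest's yaw needs tightening, so I'll use the box-top outline (320 × 300 mm), which has the same axes.

```bash
python3 -c "
from m import *
for n,f,box,seed in(('top','t0.png',(205,345,45,200),(225,75)),('side','s0.png',(135,275,205,325),(160,225))):
    im=cv2.imread('pics/'+f);x0,x1,y0,y1=box
    hsv=cv2.cvtColor(im,cv2.COLOR_BGR2HSV);m=((hsv[...,2]>185)).astype(np.uint8)
    k=np.zeros_like(m);k[y0:y1,x0:x1]=m[y0:y1,x0:x1]
    c=max(cv2.findContours(k,0,2)[0],key=cv2.contourArea)
    P=np.array([at(n,*p[0],.14)[:2] for p in cv2.convexHull(c)],np.float32)
    print(n,cv2.minAreaRect(P*1000))
    # black ledge
    g=im.max(2)
    s=(270,330,195,265) if n=='top' else (375-100,425,250,290)
# front edge of box, per-column lowest white pixel
im=cv2.imread('pics/t0.png');g=im.astype(int)
E=[]
for u in range(242,336):
    col=g[165:205,u].min(1); 
    i=np.argmax(-np.diff(col)); E.append(at('top',u,165+i+.5,.14)[:2])
E=np.array(E);p=np.polyfit(E[:,1],E[:,0],1);r=E[:,0]-np.polyval(p,E[:,1]);k=abs(r)<.004;p=np.polyfit(E[k,1],E[k,0],1);print('front yaw',-np.arctan(p[0]),k.sum())
# panel lower edge: from below scanning the drawer panel top (z .125), and handle bar
E=[];H=[]
gr=g.mean(2)
for u in range(252,350):
    c=gr[245:280,u]; i=np.argmax(np.diff(c)); E.append((u,245+i))
for u in range(284,318):
    c=gr[268:286,u]; i=int(np.argmax(c));w=np.clip(c[i-2:i+3]-c[[0,-1]].max(),0,None);H.append(at('top',u,268+(w*np.arange(i-2,i+3)).sum()/w.sum(),.109)[:2])
H=np.array(H);p=np.polyfit(H[:,1],H[:,0],1);r=H[:,0]-np.polyval(p,H[:,1]);k=abs(r)<.004;p=np.polyfit(H[k,1],H[k,0],1);print('handle yaw',-np.arctan(p[0]),k.sum(),'x at y=.07',np.polyval(p,.07))
# ledge
v=im.max(2);m=(v<75).astype(np.uint8);m[:, :270]=0;m[:,335:]=0;m[:195]=0;m[262:]=0
hs=cv2.cvtColor(im,cv2.COLOR_BGR2HSV);m|=((hs[...,1]>90)&(np.arange(480)[:,None]>200)&(np.arange(480)[:,None]<260)&(np.arange(640)>275)&(np.arange(640)<318)).astype(np.uint8)
m=cv2.morphologyEx(m,cv2.MORPH_OPEN,np.ones((11,11),np.uint8))
c=max(cv2.findContours(m,0,2)[0],key=cv2.contourArea)
P=np.array([at('top',*p[0],.07)[:2] for p in c],np.float32);print('ledge',cv2.minAreaRect(P*1000),cv2.boundingRect(c))
"
```

```text
top ((862.3740844726562, 131.2718505859375), (317.8945007324219, 297.15087890625), 8.226065635681152)
side ((841.1484985351562, 176.0732421875), (339.9439392089844, 388.48236083984375), 8.388014793395996)
front yaw 0.14443502058278784 92
handle yaw 0.14661146049998258 34 x at y=.07 0.45311421285938125
ledge ((591.6571044921875, 91.53932189941406), (141.71835327148438, 94.75592041015625), 8.057379722595215) (276, 203, 38, 51)
```

The yaw is consistent: box 0.1436, front edge 0.144, handle 0.147, ledge corners 0.142. The nest is at about (0.583, 0.090) with yaw 0.144. The board is at (0.615, -0.236) with yaw 0.163, measured 118 × 88 mm against 120 × 90. Moving now.

```bash
python3 -m inch '[[[0.083,-0.171,0],0.065],[[0.083,-0.171,0],0.065],[[0.083,-0.171,0],0.065],[[0.083,-0.171,0],0.065],[[0.083,-0.171,0],0.065],[[0.083,-0.171,0],0.065],[[0.083,-0.171,0],0.065],[[0.083,-0.171,0],0.065]]' 1
python3 -m inch '[[[0.083,-0.171,0],0.065],[[0.083,-0.171,0],0.065],[[0.083,-0.171,0],0.065],[[0.083,-0.171,0],0.065],[[0.083,-0.171,0],0.065],[[0.083,-0.171,0],0.065],[[0.083,-0.171,0],0.065],[[0.083,-0.171,0],0.065]]'
cat > st.py <<'E'
import sys
from h import *
s=sense();R=cv2.Rodrigues(np.array(s['tool_rot']))[0];y=np.arctan2(R[1,1],R[0,1])-np.pi/2
y=(y+np.pi/2)%np.pi-np.pi/2
g=np.array([float(a) for a in sys.argv[1:5]]);p=np.array(s['ee_pos'])
print(round(s['time'],2),p.round(4),'yaw',round(y,4),'f',np.round(s['ft_force'],1),'w',round(s['grip_width'],3),'ff',np.round(s['finger_force'],1),'tilt',R[:2,2].round(4))
print('units to go',((g[:3]-p)/.3).round(3),round((g[3]-y)/.5,3))
E
python3 st.py .615 -.236 .011 .163
```

```text
time: 1.1
ee_pos: [0.4179, 0.1734, 0.2267]
tool_rot: [0.15, 3.138, 0.0]
ft_force: [1.1, -0.2, -0.4]
grip_width: 1.0
finger_force: 0.0
time: 2.1
ee_pos: [0.6172, -0.2366, 0.2263]
tool_rot: [0.258, -3.13, -0.001]
ft_force: [1.4, 0.3, 0.4]
grip_width: 0.998
finger_force: 0.0
2.1 [ 0.6172 -0.2366  0.2263] yaw 0.1647 f [1.4 0.3 0.4] w 0.998 ff 0.0 tilt [-0.0006  0.0005]
units to go [-0.007  0.002 -0.718] -0.003
```

```bash
python3 -m inch '[[[-0.003,0.002,-0.15],0],[[-0.003,0.001,-0.15],-0.003],[[0,0,-0.15],0],[[0,0,-0.12],0],[[0,0,-0.08],0],[[0,0,-0.04],0],[[0,0,-0.02],0],[[0,0,0],0]]'
python3 st.py .615 -.2355 .011 .163; python3 -c "
from h import *
snap('top','t1.png')
a=cv2.imread('pics/t1.png')[160:280,350:470];b=None
snap('side','s1.png');b=cv2.imread('pics/s1.png')[160:260,260:360]
cv2.imwrite('pics/c2.png',np.hstack([cv2.resize(i,(400,400),interpolation=2) for i in(a,b)]))"
```

```text
time: 3.1
ee_pos: [0.6152, -0.2343, 0.0141]
tool_rot: [-0.254, 3.131, -0.0]
ft_force: [0.9, -0.1, 0.7]
grip_width: 0.999
finger_force: 0.0
3.1 [ 0.6152 -0.2343  0.0141] yaw 0.1617 f [ 0.9 -0.1  0.7] w 0.999 ff 0.0 tilt [ 0.0004 -0.0001]
units to go [-0.001 -0.004 -0.01 ] 0.003
```

View pics/c2.png

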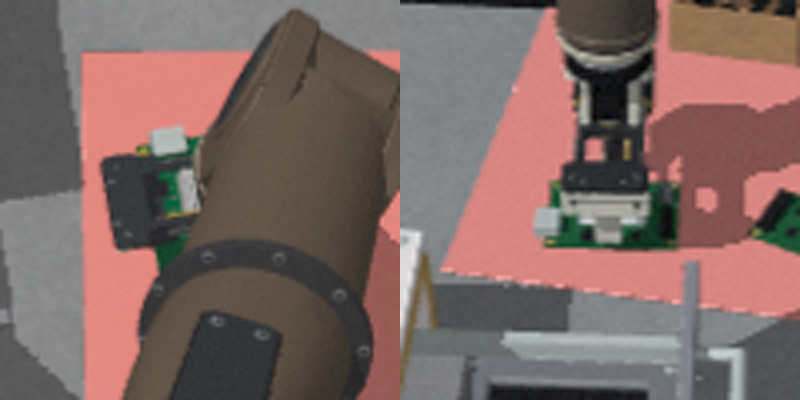

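The fingers straddle the sink (side crop: finger at (608,215), sink behind it). Lowering 3 mm and gripping.

```bash
python3 -m inch '[[[0,-0.003,-0.01],0],[[0,0,0],0]]'
python3 -m inch '[[[0,0,0],0],[[0,0,0],0],[[0,0,0],0],[[0,0,0],0],[[0,0,0],0],[[0,0,0],0]]' -1
python3 st.py .615 -.236 .011 .163
python3 -m inch '[[[0,0,0.02],0],[[0,0,0.04],0],[[0,0,0.1],0],[[0,0,0.15],0],[[0,0,0.15],0],[[0,0,0.1],0],[[0,0,0.04],0],[[0,0,0],0]]'
python3 st.py .583 .09 .15 .144
```

```text
time: 3.45
ee_pos: [0.6149, -0.2353, 0.0109]
tool_rot: [-0.253, 3.131, -0.0]
ft_force: [-0.1, -0.3, -0.1]
grip_width: 1.001
finger_force: 0.0
time: 4.2
ee_pos: [0.6149, -0.2352, 0.0107]
tool_rot: [0.254, -3.131, -0.0]
ft_force: [0.2, 0.4, 0.1]
grip_width: 0.4
finger_force: 0.0
4.2 [ 0.6149 -0.2352  0.0107] yaw 0.1616 f [0.2 0.4 0.1] w 0.4 ff 0.0 tilt [-0.  0.]
units to go [ 0.    -0.003  0.001] 0.003
time: 5.2
ee_pos: [0.6151, -0.2352, 0.1912]
tool_rot: [-0.254, 3.13, -0.0]
ft_force: [-0.1, 0.2, -2.5]
grip_width: 0.321
finger_force: 30.0
5.2 [ 0.6151 -0.2352  0.1912] yaw 0.1617 f [-0.1  0.2 -2.5] w 0.321 ff 30.0 tilt [ 0.001  -0.0001]
units to go [-0.107  1.084 -0.137] -0.035
```

The lift began as the fingers were still closing. They now hold at 29.6 mm and 30 N, but the grip height on the sink is uncertain, so I'll measure it over the nest.

```bash
python3 -m inch '[[[-0.008,0.08,0],-0.005],[[-0.016,0.16,0],-0.005],[[-0.019,0.19,0],-0.005],[[-0.02,0.2,0],-0.005],[[-0.019,0.19,0],-0.005],[[-0.015,0.16,0],-0.005],[[-0.01,0.104,0],-0.005],[[0,0,0],0]]'
python3 -m inch '[[[0,0,-0.05],0],[[0,0,-0.05],0],[[0,0,0],0]]'
python3 st.py .583 .09 .15 .144;python3 -c "
from h import *
snap('top','t2.png')
a=cv2.imread('pics/t2.png')[170:290,235:355];snap('side','s2.png');b=cv2.imread('pics/s2.png')[190:290,260:360]
cv2.imwrite('pics/c3.png',np.hstack([cv2.resize(i,(400,400),interpolation=2) for i in(a,b)]))"
```

```text
time: 6.2
ee_pos: [0.5813, 0.0938, 0.1888]
tool_rot: [0.235, -3.13, -0.001]
ft_force: [-0.2, -0.9, -1.1]
grip_width: 0.324
finger_force: 30.0
time: 6.58
ee_pos: [0.5816, 0.0887, 0.1585]
tool_rot: [0.223, -3.13, 0.002]
ft_force: [-0.8, 0.3, -0.4]
grip_width: 0.325
finger_force: 30.0
6.58 [0.5816 0.0887 0.1585] yaw 0.1425 f [-0.8  0.3 -0.4] w 0.325 ff 30.0 tilt [-0.0036 -0.0013]
units to go [ 0.005  0.004 -0.028] 0.003
```

View pics/c3.png

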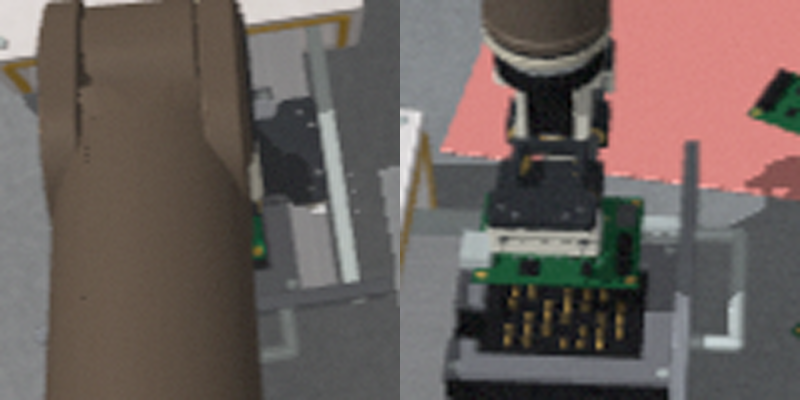

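The side crop shows the board held level. Its top corners are at about (475,278), (637,287), (645,197) and (487,195), with the connector at (470,247). I'll fit the pose from these.

```bash
python3 -c "
from m import *
from scipy.optimize import least_squares as L
un=lambda x,y:np.array([(x-400+.5)/4-.5+260,(y+.5)/4-.5+190])
C=[((.06,.045),(475,278)),((-.06,.045),(637,287)),((-.06,-.045),(645,197)),((.06,-.045),(487,195))]
def f(p,yaw=None):
    r=[]
    for (a,b),uv in C:
        c,s=np.cos(p[3]),np.sin(p[3]);P=[p[0]+c*a-s*b,p[1]+s*a+c*b,p[2]]
        r+=list(proj('side',P)-un(*uv))
    return r
o=L(f,[.58,.09,.15,.144]);print(o.x.round(4),'rms px',np.round(o.fun,1))
print('ledge via side: ',[at('side',(x-399.5)/4-.5+260,(y+.5)/4-.5+225,z).round(4) for x,y,z in[(490,123,.07),(648,128,.07),(640,218,.077),(478,210,.077)]])
h=np.array([.583,.09]);c,s=np.cos(.144),np.sin(.144)
print('pred',[(h+[c*a-s*b,s*a+c*b]).round(4) for a,b in[(.062,-.047),(-.062,-.047),(-.065,.05),(.065,.05)]])
c=sense();print(c['ee_pos'])
im=cv2.imread('pics/s2.png')[200:270,270:330];im=cv2.resize(im,(685,800)[::-1] if 0 else (514,600),interpolation=2);cv2.imwrite('pics/c4.png',im)
"
```

```text
[0.5829 0.0762 0.1366 0.1454] rms px [-0.2  0.4  0.1 -0.4 -0.2  0.4  0.2 -0.4]
ledge via side:  [array([0.6487, 0.0514, 0.07  ]), array([0.5256, 0.0328, 0.07  ]), array([0.512 , 0.1303, 0.077 ]), array([0.6328, 0.1459, 0.077 ])]
pred [array([0.6511, 0.0524]), array([0.5284, 0.0346]), array([0.5115, 0.1302]), array([0.6402, 0.1488])]
[0.58272517 0.08925144 0.16031968]
```

View pics/c4.png

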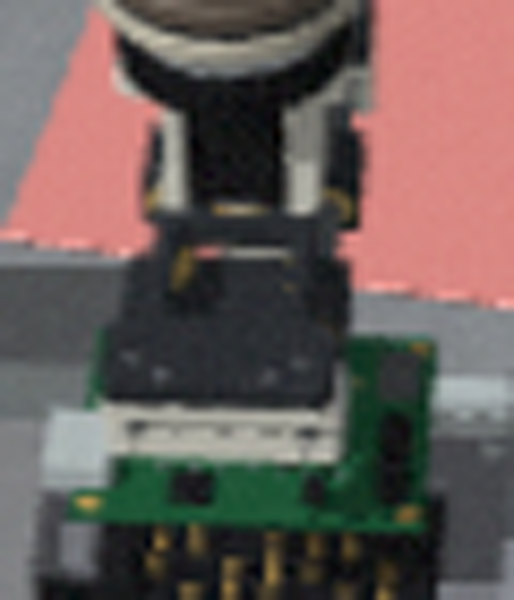

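The fit puts the board at x = 0.583 and yaw 0.145. Along the sight line, y = 0.089 gives its underside about 13 mm below the TCP. The side camera puts the nest about 2 mm nearer in x, so I'll average to (0.582, 0.0895). I'll descend to just above the nest and look again.

```bash
python3 -m inch '[[[-0.002,0,-0.05],0],[[0,0,-0.06],0],[[0,0,-0.05],0],[[0,0,-0.03],0],[[0,0,-0.014],0],[[0,0,0],0],[[0,0,0],0]]'
python3 st.py .582 .0895 .097 .144;python3 -c "
from h import *
snap('side','s3.png');b=cv2.imread('pics/s3.png')[230:300,265:345]
cv2.imwrite('pics/c5.png',cv2.resize(b,(640,560),interpolation=2))"
```

```text
time: 7.55
ee_pos: [0.5826, 0.0901, 0.1]
tool_rot: [-0.226, 3.133, 0.0]
ft_force: [0.8, -0.1, -1.7]
grip_width: 0.326
finger_force: 30.0
7.55 [0.5826 0.0901 0.1   ] yaw 0.1441 f [ 0.8 -0.1 -1.7] w 0.326 ff 30.0 tilt [0.0009 0.0003]
units to go [-0.002 -0.002 -0.01 ] -0.0
```

View pics/c5.png

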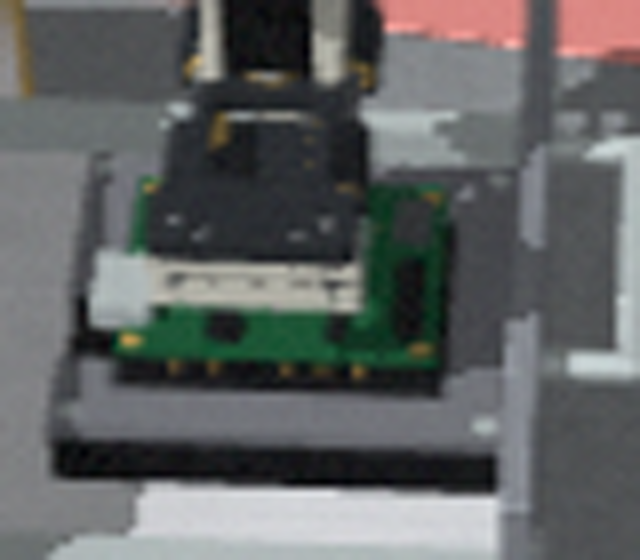

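```bash
python3 -c "
from h import *
un=lambda x,y:np.array([(x+.5)/8-.5+265,(y+.5)/8-.5+230])
c,s=np.cos(.144),np.sin(.144)
W=lambda o,a,b,z:[o[0]+c*a-s*b,o[1]+s*a+c*b,z]
px=lambda p:((proj('side',p)-[264.5,229.5])*8).round(0)
for zt in(.086,.0894,.0724):
  print('board',zt,[px(W((.5826,.0901),a,b,zt)) for a,b in[(.06,.045),(-.06,.045),(-.06,-.045)]])
print('ledge',[px(W((.5826,.0901),a,b,.07)) for a,b in[(.062,.043),(-.062,.043),(-.062,-.047)]])
print('nest outer front plane handle',px(W((.5826,.0901),-.132,.055,.105)),px(W((.5826,.0901),-.132,-.055,.105)))
print('dx px/mm',px(W((.5836,.0901),-.062,.043,.07))-px(W((.5726,.0901),-.062,.043,.07)))
"
```

```text
board 0.086 [array([110., 359.]), array([431., 371.]), array([444., 195.])]
board 0.0894 [array([109., 353.]), array([431., 365.]), array([444., 189.])]
board 0.0724 [array([113., 383.]), array([431., 395.]), array([445., 219.])]
ledge [array([108., 383.]), array([437., 395.]), array([450., 220.])]
nest outer front plane handle [625. 365.] [631. 149.]
dx px/mm [-29.  -5.]
```

Both the board and the ledge appear about 2 mm off in the same direction, so relative to each other they agree within about 0.5 mm. The board's underside is at about 0.087, so it should seat at TCP ≈ 0.083. Lowering gently.

```bash
python3 -m inch '[[[0,0,-0.01],0],[[0,0,-0.01],0],[[0,0,-0.01],0],[[0,0,-0.01],0],[[0,0,-0.005],0],[[0,0,0],0]]'
python3 st.py .582 .0895 .083 .144
python3 -m inch '[[[0,0,-0.003],0],[[0,0,-0.003],0],[[0,0,0],0]]'
```

```text
time: 8.35
ee_pos: [0.5822, 0.09, 0.0859]
tool_rot: [0.226, -3.133, 0.0]
ft_force: [0.1, 0.4, -1.6]
grip_width: 0.324
finger_force: 30.0
8.35 [0.5822 0.09   0.0859] yaw 0.1441 f [ 0.1  0.4 -1.6] w 0.324 ff 30.0 tilt [-0.0002 -0.    ]
units to go [-0.001 -0.002 -0.01 ] -0.0
time: 8.72
ee_pos: [0.5822, 0.0901, 0.0842]
tool_rot: [0.226, -3.133, -0.0]
ft_force: [0.9, 0.6, -1.7]
grip_width: 0.321
finger_force: 30.0
```

```bash
python3 -m inch '[[[0,0,-0.002],0],[[0,0,-0.002],0],[[0,0,0],0]]'
python3 -m inch '[[[0,0,-0.002],0],[[0,0,-0.002],0],[[0,0,0],0]]'
```

```text
time: 9.1
ee_pos: [0.5822, 0.09, 0.083]
tool_rot: [0.226, -3.133, -0.0]
ft_force: [-0.8, 0.1, -1.2]
grip_width: 0.326
finger_force: 30.0
time: 9.48
ee_pos: [0.5822, 0.09, 0.0818]
tool_rot: [0.226, -3.133, -0.0]
ft_force: [0.0, 0.3, -1.2]
grip_width: 0.325
finger_force: 30.0
```

```bash
python3 -m inch '[[[0,0,-0.0015],0],[[0,0,-0.0015],0],[[0,0,0],0],[[0,0,0],0]]'
python3 -c "
from h import *
snap('side','s4.png');b=cv2.imread('pics/s4.png')[230:300,265:345]
cv2.imwrite('pics/c6.png',cv2.resize(b,(640,560),interpolation=2))"
```

```text
time: 9.98
ee_pos: [0.5822, 0.0901, 0.0809]
tool_rot: [-0.226, 3.133, 0.0]
ft_force: [-0.5, -0.3, -1.9]
grip_width: 0.329
finger_force: 30.0
```

View pics/c6.png

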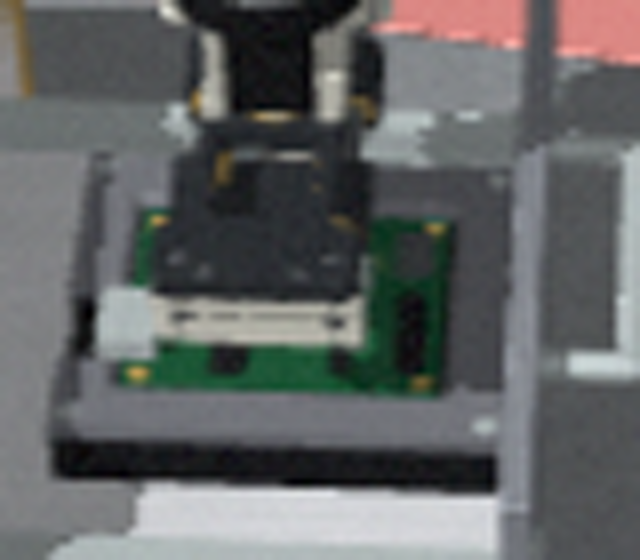

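The board is down inside the pocket and centred, near edge at crop y≈390, connector in the notch at (125,325). There is no contact yet, so I'll creep on.

```bash
python3 -m inch '[[[0,0,-0.0015],0],[[0,0,-0.0015],0],[[0,0,0],0],[[0,0,0],0]]' | grep -E 'pos|force'
python3 -m inch '[[[0,0,-0.0012],0],[[0,0,-0.0012],0],[[0,0,0],0],[[0,0,0],0]]'| grep -E 'pos|force'
```

```text
ee_pos: [0.5824, 0.09, 0.0807]
ft_force: [-2.3, -0.5, 5.3]
finger_force: 30.0
ee_pos: [0.583, 0.0901, 0.0807]
ft_force: [-2.6, -0.4, 11.0]
finger_force: 30.0
```

Contact is at TCP 0.0807, which matches the original grip offset of 10.7 mm above the ledge at 0.070. The board is seated, so I'll relax the push and release.

```bash
python3 -m inch '[[[0,0,0.003],0],[[0,0,0],0]]' | grep -E 'pos|force'
python3 -m inch '[[[0,0,0],0],[[0,0,0],0],[[0,0,0],0],[[0,0,0],0]]' 0.4 | grep -E 'pos|force|width'
python3 -m inch '[[[0,0,0.03],0],[[0,0,0.06],0],[[0,0,0.1],0],[[0,0,0.15],0],[[0,0,0.15],0],[[-0.05,0,0.1],0],[[-0.15,0,0],0],[[-0.19,-0.02,0],0]]'
python3 st.py .41 .065 .2 .144
```

```text
ee_pos: [0.5829, 0.0901, 0.0807]
ft_force: [-0.3, -0.5, 4.8]
finger_force: 30.0
ee_pos: [0.5821, 0.09, 0.0801]
ft_force: [-0.0, -0.8, -0.5]
grip_width: 0.683
finger_force: 0.0
time: 12.78
ee_pos: [0.4648, 0.0842, 0.2588]
tool_rot: [-0.226, 3.131, 0.001]
ft_force: [-0.7, 0.3, 0.5]
grip_width: 0.703
finger_force: 0.0
12.78 [0.4648 0.0842 0.2588] yaw 0.1443 f [-0.7  0.3  0.5] w 0.703 ff 0.0 tilt [0.0026 0.0008]
units to go [-0.183 -0.064 -0.196] -0.001
```

```bash
python3 -m inch '[[[-0.1,-0.03,0],0],[[-0.08,-0.034,-0.04],0],[[0,0,-0.15],0],[[0,0,-0.15],0],[[0,0,-0.1],0],[[0,0,-0.06],0],[[0,0,-0.04],0],[[0,0,0],0]]' -1
python3 st.py .411 .065 .095 .144;python3 -c "
from h import *
snap('side','s5.png');snap('top','t5.png');b=cv2.imread('pics/s5.png')[230:300,265:345];a=cv2.imread('pics/t5.png')[190:290,245:345]
cv2.imwrite('pics/c7.png',np.hstack([cv2.resize(b,(400,400),interpolation=2),cv2.resize(a,(400,400),interpolation=2)]))"
```

```text
time: 13.78
ee_pos: [0.4113, 0.0648, 0.0954]
tool_rot: [0.226, -3.133, -0.0]
ft_force: [0.7, -1.0, 0.3]
grip_width: 0.004
finger_force: 0.0
13.78 [0.4113 0.0648 0.0954] yaw 0.144 f [ 0.7 -1.   0.3] w 0.004 ff 0.0 tilt [-0.0002  0.    ]
units to go [-0.001  0.001 -0.001] 0.0
```

View pics/c7.png

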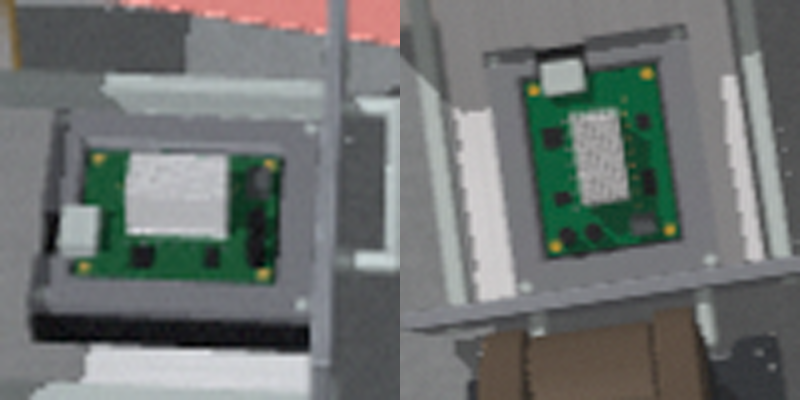

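The board is seated square in the pocket, connector in the notch, clear of the robot (side crop (85-285,150-285), top crop (525-680,60-260)). Now pushing the drawer gently along (0.99, 0.143).

```bash
python3 -m inch '[[[0.015,0.002,0],0],[[0.015,0.002,0],0],[[0.012,0.002,0],0],[[0.01,0.0015,0],0],[[0.01,0.0015,0],0],[[0.01,0.0015,0],0],[[0.01,0.0015,0],0],[[0.012,0.0017,0],0]]' | grep -E 'pos|ft'
python3 -m inch '[[[0.015,0.0022,0],0],[[0.018,0.0026,0],0],[[0.02,0.0029,0],0],[[0.02,0.0029,0],0],[[0.02,0.0029,0],0],[[0.02,0.0029,0],0],[[0.02,0.0029,0],0],[[0.02,0.0029,0],0]]' | grep -E 'pos|ft'
python3 st.py .635 .0975 .095 .144
```

```text
ee_pos: [0.4387, 0.0688, 0.0951]
ft_force: [-3.1, -0.6, 2.1]
ee_pos: [0.4856, 0.0757, 0.0951]
ft_force: [-2.8, 0.6, -1.7]
15.88 [0.4856 0.0757 0.0951] yaw 0.1442 f [-2.8  0.6 -1.7] w 0.005 ff 1.6 tilt [-0.0002  0.    ]
units to go [ 0.498  0.073 -0.   ] -0.0
```

```bash
for i in 1; do python3 -m inch '[[[0.022,0.0032,0],0],[[0.022,0.0032,0],0],[[0.022,0.0032,0],0],[[0.022,0.0032,0],0],[[0.022,0.0032,0],0],[[0.022,0.0032,0],0],[[0.022,0.0032,0],0],[[0.022,0.0032,0],0]]' | grep -E 'pos|ft'; done
python3 -m inch '[[[0.022,0.0032,0],0],[[0.022,0.0032,0],0],[[0.022,0.0032,0],0],[[0.022,0.0032,0],0],[[0.022,0.0032,0],0],[[0.022,0.0032,0],0],[[0.022,0.0032,0],0],[[0.022,0.0032,0],0]]' | grep -E 'pos|ft'
python3 -m inch '[[[0.016,0.0023,0],0],[[0.014,0.002,0],0],[[0.012,0.0017,0],0],[[0.01,0.0014,0],0],[[0.008,0.0012,0],0],[[0.007,0.001,0],0],[[0.006,0.0009,0],0],[[0.006,0.0009,0],0]]' | grep -E 'pos|ft'
python3 st.py .64 .098 .095 .144
```

```text
ee_pos: [0.5386, 0.0834, 0.0952]
ft_force: [-4.6, 1.1, -1.7]
ee_pos: [0.5914, 0.0911, 0.0952]
ft_force: [-3.6, 1.5, -1.3]
ee_pos: [0.6147, 0.0944, 0.0953]
ft_force: [-3.6, 1.1, 1.4]
18.88 [0.6147 0.0944 0.0953] yaw 0.1441 f [-3.6  1.1  1.4] w 0.004 ff 1.5 tilt [0.0001 0.0001]
units to go [ 0.084  0.012 -0.001] -0.0
```

Still 3–4 N of sliding friction. Easing on toward the stop.

```bash
python3 -m inch '[[[0.007,0.001,0],0],[[0.007,0.001,0],0],[[0.007,0.001,0],0],[[0.007,0.001,0],0],[[0.007,0.001,0],0],[[0.007,0.001,0],0],[[0.006,0.0009,0],0],[[0.006,0.0009,0],0]]' | grep -E 'pos|ft'
python3 -m inch '[[[0.005,0.0007,0],0],[[0.005,0.0007,0],0],[[0.005,0.0007,0],0],[[0.005,0.0007,0],0]]' | grep -E 'pos|ft'
python3 -m inch '[[[0.005,0.0007,0],0],[[0.005,0.0007,0],0],[[0.005,0.0007,0],0],[[0.005,0.0007,0],0]]' | grep -E 'pos|ft'
```

```text
ee_pos: [0.631, 0.0967, 0.0952]
ft_force: [-3.1, 1.3, 2.3]
ee_pos: [0.6369, 0.0976, 0.0952]
ft_force: [-4.3, 1.7, 0.8]
ee_pos: [0.6405, 0.0981, 0.0951]
ft_force: [-16.1, 1.1, 13.4]
```

The force has risen to 16 N at the stop. One small firm push to confirm, then I'll back off.

```bash
python3 -m inch '[[[0.003,0.0004,0],0],[[0,0,0],0],[[0,0,0],0]]' | grep -E 'pos|ft'
python3 -m inch '[[[-0.02,-0.003,0],0],[[-0.05,-0.007,0],0],[[-0.1,-0.014,0],0],[[-0.1,-0.014,0.05],0],[[-0.1,-0.014,0.1],0],[[-0.1,-0.014,0.1],0],[[-0.05,-0.007,0.05],0],[[0,0,0],0]]' | grep -E 'time|pos|ft'
python3 -c "
from h import *
snap('side','s6.png');snap('top','t6.png')
a=cv2.imread('pics/s0.png').astype(int);b=cv2.imread('pics/s6.png').astype(int);d=abs(a-b).max(2)
# bystander regions in side view: diff counts
for n,(x0,x1,y0,y1) in dict(spare=(345,382,203,230),brush=(375,428,195,213),spool=(283,316,408,444),flux=(247,278,392,434),tip=(336,372,378,416),foam=(368,394,160,186),carton=(326,365,147,176),sinkA=(345,398,298,334),sinkB=(358,402,248,288)).items(): print(n,(d[y0:y1,x0:x1]>40).sum())
im=cv2.imread('pics/t6.png').astype(int).mean(2)
c,s=np.cos(.144),np.sin(.144)
# side-view handle bar column search
g=cv2.imread('pics/s6.png').astype(int).mean(2)
for k in(.19,.205,.21): print(k,proj('side',[.4524+c*k,.071+s*k,.111]).round(1))
print(g[255:275:5,255:310].round(0).astype(int).tolist())
"
```

```text
ee_pos: [0.6405, 0.0981, 0.0951]
ft_force: [-16.4, 0.5, 12.2]
time: 22.25
ee_pos: [0.4887, 0.0763, 0.1867]
ft_force: [0.6, -0.2, 0.3]
spare 20
brush 0
spool 0
flux 0
tip 0
foam 0
carton 645
sinkA 149
sinkB 473
0.19 [280.  257.6]
0.205 [275.  257.4]
0.21 [273.4 257.4]
[[217, 216, 204, 145, 97, 86, 80, 81, 81, 75, 73, 67, 71, 69, 71, 74, 78, 78, 80, 147, 177, 165, 126, 92, 83, 83, 83, 81, 79, 81, 77, 80, 82, 82, 81, 81, 78, 80, 81, 81, 82, 84, 81, 82, 79, 81, 83, 86, 85, 85, 81, 83, 88, 86, 120], [219, 203, 147, 96, 84, 86, 84, 82, 79, 72, 71, 73, 70, 72, 74, 78, 78, 76, 141, 179, 168, 130, 95, 84, 78, 83, 78, 80, 81, 79, 80, 76, 77, 77, 80, 81, 79, 82, 81, 82, 80, 82, 81, 82, 81, 123, 138, 136, 140, 102, 85, 83, 85, 83, 122], [206, 145, 97, 87, 87, 83, 88, 76, 74, 72, 70, 72, 68, 74, 83, 78, 82, 117, 175, 175, 138, 106, 86, 80, 82, 80, 78, 77, 79, 78, 82, 79, 83, 84, 79, 83, 79, 79, 81, 79, 83, 75, 82, 82, 83, 124, 137, 134, 97, 81, 84, 82, 85, 120, 138], [145, 98, 86, 83, 86, 89, 81, 73, 71, 71, 71, 73, 68, 78, 82, 80, 99, 174, 178, 144, 108, 86, 82, 77, 81, 78, 81, 82, 81, 82, 82, 82, 77, 83, 83, 83, 82, 82, 79, 82, 81, 85, 80, 82, 119, 130, 130, 133, 102, 82, 76, 80, 81, 124, 139]]
```

```bash
python3 -c "
from h import *
a=cv2.imread('pics/t0.png').astype(int);b=cv2.imread('pics/t6.png').astype(int);d=abs(a-b).max(2)
for n,(x0,x1,y0,y1) in dict(carton=(495,548,216,272),spare=(398,438,262,308),foam=(486,536,278,318),sinkA=(240,288,286,342),sinkB=(303,362,290,342)).items(): print(n,(d[y0:y1,x0:x1]>40).sum())
print(proj('side',[.489,.076,.25]))
"
```

```text
carton 0
spare 0
foam 0
sinkA 1275
sinkB 1072
[331.01594425 225.71069105]
```

```bash
python3 -c "
from bench import *
print(finish_job())"
```

```text
the job is handed in; nothing more can be done
None
```

The board is seated in the nest with its connector in the notch, the drawer is pushed shut to its stop, and the job is handed in at about 22 s. The bystanders show no movement in the pictures, but the arm or its shadow covered the two other heat-sink boards in the last ones, so I couldn't check those (the arm's path stayed well above them).

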